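# Show which glaze goes on which pot, then start the dip timer

## Task

Show the pottery class what to glaze: point down at the glaze jar with the blue lid, fingertips just above the middle of its lid, and stay there for two seconds; then rise and point in the same way, for two seconds, just above the middle of the mouth of the cream bowl. Then press the red button of the dip timer all the way in and let go of it. Touch none of the jars and pots, do not bring the fingertips down close over any other jar or pot, and leave everything else where it is.

Things in the scene. Friction and masses are not known exactly. Their poses are not given: they have to be found in the camera images.
- glaze_board: Wooden board lying on the table, fixed, 130 x 330 x 18 mm, long side along its y; origin at the centre of its underside. The three glaze jars stand on it in a row, about 100 mm apart, in any order. It may lie left or right of the robot.
- ware_board: Another such board (130 x 330 x 18 mm, fixed, origin at the centre of its underside), carrying the three pots in a row, about 105 mm apart, in any order.
- blue_jar: White glaze jar with a blue lid, loose, 62 mm across and 95 mm tall; origin at the centre of its underside, z up.
- blue_jar_lid (a point): Centre of the top of the blue lid, 95 mm above the jar's underside.
- green_jar: Same jar with a green lid, a bystander; origin at the centre of its underside.
- green_jar_lid (a point): Centre of the top of the green lid.
- orange_jar: Same jar with an orange lid, a bystander; origin at the centre of its underside.
- orange_jar_lid (a point): Centre of the top of the orange lid.
- bowl: Cream bowl, open at the top, loose, 110 mm across the rim and 60 mm tall; origin at the centre of its underside, z up.
- bowl_rim (a point): Centre of the bowl's mouth, level with its rim, 60 mm above its underside.
- cup: Terracotta cup, a bystander, 68 mm across and 85 mm tall; origin at the centre of its underside.
- cup_rim (a point): Centre of the cup's mouth, level with its rim.
- dish: Flat grey dish, a bystander, 96 mm across and 18 mm tall; origin at the centre of its underside.
- dish_rim (a point): Centre of the dish, level with its rim.
- timer: Dip timer, a grey plastic case fixed to the table between the two boards, 95 x 60 x 36 mm, long side along its x, dark display on its +x half, red button on its -x half; origin at the centre of its underside.
- start_top (a point): Centre of the top of the red button (28 mm across, in a black collar, on top of the timer); it is pressed straight down and moves with the button.
- start (a joint): How far the red button is pressed in: 0 m out, 0.006 m fully in. A spring pushes it back out; fully in takes about 4 N.
- brush_jar: Glass jar full of brushes, a bystander behind the boards, 72 mm across, 200 mm tall over the brushes; origin at the centre of its underside.
- knife: Palette knife (flat steel blade) with a yellow handle lying behind the boards, a bystander, about 250 mm long, lying along its x with the handle (140 mm) to -x; origin on its underside where the handle meets the blade.
- cutter: Brass ring cutter, 60 mm across and 30 mm tall, a bystander behind the boards; origin at the centre of its underside.

How it is judged:
On the way, in this order (a step that is already met when the one before it is completed fails the run):
1. the tool point dwells just above the blue lid (within 25 mm sideways, 15 to 75 mm above it) for 1.5 s (horizontal distance between the grasp point and blue_jar_lid below 0.025 m and z of the grasp point in the frame of blue_jar_lid between 0.015 and 0.075 m), for 1.5 s.
2. then the tool point dwells just above the mouth of the cream bowl (within 30 mm sideways, 15 to 75 mm above the rim) for 1.5 s (horizontal distance between the grasp point and bowl_rim below 0.03 m and z of the grasp point in the frame of bowl_rim between 0.015 and 0.075 m), for 1.5 s.
3. then the fingers press the red button at least 4.5 mm in (value of joint start above 0.0045 m and contact force between the fingers and start above 0.3 N), for 0.05 s.
At the end, for the whole second after the job is handed in: The red button is out again (under 1 mm), every jar and pot stands upright, at rest, within 8 mm of where it began, and the brush jar, palette knife and cutter within 15 mm of where they began (value of joint start below 0.001 m and distance of each of blue_jar, green_jar, orange_jar, bowl, cup, dish from where it was at the start of the episode below 0.008 m and angle between each of blue_jar, green_jar, orange_jar, bowl, cup, dish's own z axis and vertical below 0.1 rad and linear speed of each of blue_jar, green_jar, orange_jar, bowl, cup, dish below 0.02 m/s and distance of each of brush_jar, knife, cutter from where it was at the start of the episode below 0.015 m); the robot touches nothing.
It fails at once if a jar or pot is touched by the robot (over 0.3 N) (contact force between any of the fingers, the arm and blue_jar above 0.3 N or contact force between any of the fingers, the arm and green_jar above 0.3 N or contact force between any of the fingers, the arm and orange_jar above 0.3 N or contact force between any of the fingers, the arm and bowl above 0.3 N or contact force between any of the fingers, the arm and cup above 0.3 N or contact force between any of the fingers, the arm and dish above 0.3 N).
It fails at once if a jar or pot is moved or lifted by more than 8 mm (distance of any of blue_jar, green_jar, orange_jar, bowl, cup, dish from where it was at the start of the episode above 0.008 m).
It fails at once if the tool point comes within 25 mm sideways and less than 45 mm above a wrong lid or rim ((horizontal distance between the grasp point and green_jar_lid below 0.025 m and z of the grasp point in the frame of green_jar_lid below 0.045 m) or (horizontal distance between the grasp point and orange_jar_lid below 0.025 m and z of the grasp point in the frame of orange_jar_lid below 0.045 m) or (horizontal distance between the grasp point and cup_rim below 0.025 m and z of the grasp point in the frame of cup_rim below 0.045 m) or (horizontal distance between the grasp point and dish_rim below 0.025 m and z of the grasp point in the frame of dish_rim below 0.045 m)).
It fails at once if the brush jar, palette knife or cutter is moved by more than 15 mm (distance of any of brush_jar, knife, cutter from where it was at the start of the episode above 0.015 m).
It also fails if it takes over 61 s, if anything falls off the work surface, if the arm or the gripper's body presses on something with over 40 N, if the wrist force passes 120 N, or if a joint passes its speed limit or range.

## Robot

A 7-joint arm with a two-finger parallel gripper is mounted at the origin on the work surface. World frame = base frame: x ahead of the robot, y to its left, z up, the work surface at z = 0. Lengths are in m, angles in rad, forces in N, time in s.
With the tool pointing down it reaches from about 0.4 to 0.9 m from the base axis. Payload 5.6 kg.
Tool frame: the origin (TCP) lies between the finger pads, 19 mm behind the fingertips; this is the grasp point; z points along the fingers, x is the direction in which the jaws open and shut, and the axes are right-handed (so a half turn about z gives the same grasp; the last joint's range is limited). The gripper opens to 92 mm and grips with 3 to 60 N. Pads are 20 mm wide; open, the fingers measure 128 mm over their backs; the gripper's body (75 mm by 189 mm) begins 69 mm behind the grasp point.
Start: joints at [-1.382, 0.468, -0.012, 1.603, 0.006, 1.071, -0.056], TCP at [0.149, 0.633, 0.233] pointing down, gripper open.
Joint ranges: [-2.53, 2.53], [-0.31, 2.02], [-1.57, 1.55], [0.28, 2.44], [-1.29, 4.43], [0.15, 1.84], [-2.92, 2.92]. Speed limits (rad/s): [2.57, 2.57, 3.14, 3.14, 3.14, 3.14, 3.14].

## Interface

Orientations are given as a 3x3 rotation matrix whose columns are the frame's x, y, z axes.
In Python, from plant import env gives the robot as it stands.
- The arm moves only by the tool step_arm, never from a script. Its argument "increments" is a list of rows, each an object with "slide": the shift along the tool's x, y, z in units of 2 cm (1.0 is 2 cm), a list of three; "dr": the turn, a rotation vector about the tool's x, y, z in units of 5 degrees (1.0 is 5 degrees), a list of three; "gripper": the gripper's target within -1 to 1 (shut at 1, half-way at 0, fully open at -1). A call has 1 to 12 rows; each row shifts and turns the pose as measured when the row begins, along the tool's axes as they then stand; what a row does not reach is not made up. A row lasts 1/12 s, in which the tool goes at most 41.7 mm and 7.16 degrees, less where a joint would pass 70% of its speed; a pose out of reach is approached as far as the arm can. A call with a number of a shift or a turn outside -1 to 1 is refused whole. A call with a gripper value outside its range is refused whole. The fingers move at their own pace and stop on an object; "grip_force" is the grip in N (left out, the last holds). Time passes only in rows, so rows that do not move let the fingers close. It gives the time, the measured TCP pose, the force and the opening at its end, in the units of the state.
- env.sense(): the state, without advancing time (a new reading comes with each control period).
- env.get_image(name): name is "side" or "top"; returns the picture (480x640x3 uint8, red, green, blue); there is no depth.
- env.calibration(name): a dict with "K" (3x3 intrinsics, pixels), "k1" (the pictures are not rectified: a ray, as slopes to the right and down, at radius r is drawn at 1 + k1 r^2 times it, then the intrinsics apply), "rvec" (rotation vector, rad) and "tvec" (3), from world to camera coordinates, as OpenCV has them. Camera axes: x right, y down, z forward; pixel columns grow to the right and rows downward; lengths in m; the calibration is good to about 2 mm. A picture is of the moment at which its call begins. calibration takes no time and is no camera call.
- env.finish_job(): hands the job in, once; it reports no verdict.
Trained networks look in the newest picture that a camera, given by its name, has taken for a name from the list of things; names that differ only in an ending like _2 or _b are one class to them, and where a whole thing is asked for, a point or a joint stands for the part that bears it (a point fixed in the world has none). Each returns a list of dicts, best first, with "conf" (0 to 1); they miss things now and then, are a little off and sometimes report something else, mostly with a low value. They report only what shows in the picture. A call takes as long as a camera call.
- env.recognise(camera, thing): "centre" ([x, y, z] in m, in world coordinates, good to about 4 mm: the middle of the surface that is visible of it).
The state is a dict: "time_s": time; "joints": joint angles; "joint_velocities": joint speeds; "effort": joint torques, N m; "eef_pos": TCP position; "orientation": TCP orientation; "contact_force": force on the tool from outside, world axes, zero at the start; "torque": the same for the moment, N m; "grip_width": finger opening in m.
Only numpy, scipy, OpenCV 4.12 (cv2) and the standard library are available. Lean on these libraries where they do the work, as an engineer would, in place of code of your own. Each camera call takes 0.05 s, during which the arm holds its last target. There are 200 camera calls.

## Working session

There is one attempt and no reset: what is moved stays moved. The work goes in short steps, Python scripts to look and compute and a tool call to move; the robot and the scene stay as the last step left them, time stands still between calls to the robot, and variables do not carry over. Pictures are saved under pics/ and viewed, about 8 in all and at most 12, crops included, and the job is handed in when it is done.

Besides the shell and the picture viewer there is one more tool, called after "Emit:" by a JSON object that holds its "fn" and its "kwargs". step_arm: Moves the arm, as the interface text tells. Its arguments: {"type":"object","properties":{"increments":{"type":"array","items":{"type":"object","properties":{"slide":{"type":"array","items":{"type":"number"}},"dr":{"type":"array","items":{"type":"number"}},"gripper":{"type":"number"}}}},"grip_force":{"type":"number"}},"required":["increments"]}

```bash
mkdir -p pics
python3 - <<'E'
from plant import env
import cv2, numpy as np
for c in("top","side"):
    im=env.get_image(c); cv2.imwrite(f"pics/{c}0.png",im[:,:,::-1])
    for t in["blue_jar_lid","green_jar","orange_jar","bowl","cup","dish","timer","start_top","brush_jar","knife","cutter"]:
        print(c,t,[(np.round(d["centre"],3).tolist(),round(d["conf"],2)) for d in env.recognise(c,t)[:2]])
s=env.sense();print(s["time_s"],s["eef_pos"],np.round(s["orientation"],3),s["grip_width"])
E
```

```text
top blue_jar_lid [([0.496, 0.139, 0.112], 0.86), ([0.552, -0.357, 0.065], 0.66)]
top green_jar [([0.5, 0.232, 0.112], 0.7)]
top orange_jar [([0.495, 0.334, 0.112], 0.91), ([0.558, -0.349, 0.065], 0.45)]
top bowl []
top cup [([0.555, -0.352, 0.067], 0.88)]
top dish [([0.52, -0.138, 0.029], 0.7)]
top timer []
top start_top []
top brush_jar [([0.762, -0.197, 0.093], 0.89)]
top knife [([0.772, 0.136, 0.0], 0.75)]
top cutter [([0.725, 0.294, 0.024], 0.82), ([0.495, 0.333, 0.113], 0.67)]
side blue_jar_lid [([0.495, 0.163, 0.101], 0.59)]
side green_jar []
side orange_jar [([0.49, 0.358, 0.091], 0.6)]
side bowl [([0.554, -0.269, 0.057], 0.89), ([0.489, 0.359, 0.096], 0.73)]
side cup [([0.557, -0.329, 0.086], 0.81)]
side dish [([0.518, -0.147, 0.03], 0.72), ([0.554, -0.33, 0.088], 0.59)]
side timer [([0.63, 0.019, 0.035], 0.65)]
side start_top []
side brush_jar [([0.754, -0.172, 0.094], 0.93)]
side knife [([0.765, 0.139, 0.002], 0.62)]
side cutter [([0.732, 0.301, 0.017], 0.7), ([0.488, 0.363, 0.095], 0.55)]
1.2 [0.14938296 0.63261122 0.23327011] [[ 0.23   0.973  0.   ]
 [ 0.973 -0.23  -0.   ]
 [ 0.     0.    -1.   ]] 0.09171457250223822
```

View pics/top0.png

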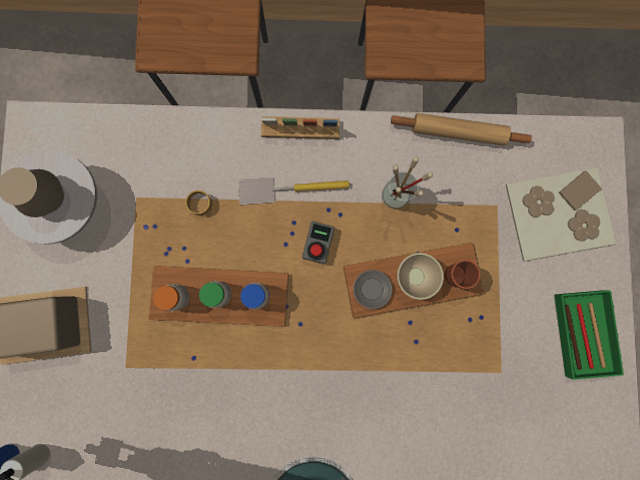

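View pics/side0.png

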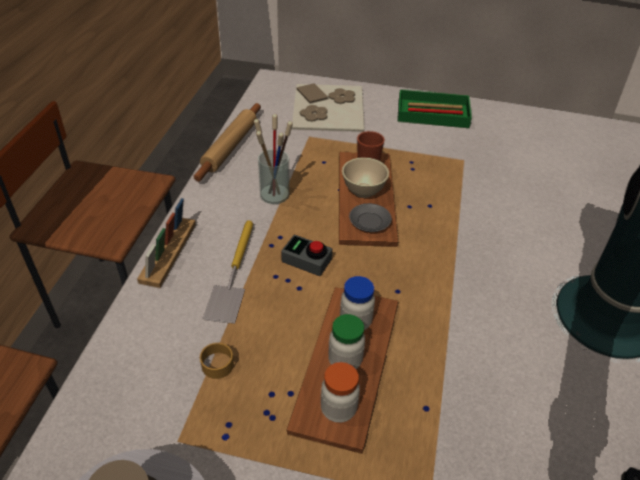

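Top view: blue lid at about (254,295), bowl mouth (420,276), red button (316,250). Side view: lid top (358,287), bowl mouth (366,176), button (317,247). The networks agree with the picture. Next I'll intersect the pixel rays with the known heights.

```bash
cat > h.py <<'E'
from plant import env
import cv2, numpy as np
def ray(cam,u,v):
    c=env.calibration(cam);K=np.array(c["K"],float);R=cv2.Rodrigues(np.array(c["rvec"],float))[0];t=np.array(c["tvec"],float).ravel()
    n=cv2.undistortPoints(np.array([[[u,v]]],float),K,np.array([_k(c),0,0,0.]))[0,0]
    return -R.T@t, R.T@np.array([n[0],n[1],1])
def _k(c): return float(c["k1"])
def onz(cam,u,v,z):
    o,d=ray(cam,u,v); return o+d*(z-o[2])/d[2]
def tri(a,b):
    (o,d),(p,e)=ray("top",*a),ray("side",*b)
    s=np.linalg.lstsq(np.c_[d,-e],p-o,rcond=None)[0]
    x,y=o+s[0]*d,p+s[1]*e
    return (x+y)/2,np.linalg.norm(x-y)
def blob(im,lo,hi,box):
    x0,y0,x1,y1=box;h=cv2.cvtColor(im[y0:y1,x0:x1],cv2.COLOR_RGB2HSV)
    m=cv2.inRange(h,lo,hi)
    if lo[0]==0: m|=cv2.inRange(h,(172,lo[1],lo[2]),(180,255,255))
    n,l,s,c=cv2.connectedComponentsWithStats(m);i=1+np.argmax(s[1:,4]);return c[i]+[x0,y0],s[i]
E
python3 - <<'E'
from h import *
T=cv2.imread("pics/top0.png")[:,:,::-1].copy();S=cv2.imread("pics/side0.png")[:,:,::-1].copy()
for nm,lo,hi,bt,bs,z in[("blue",(105,120,60),(130,255,255),(230,275,280,318),(335,270,385,310),.113),("red",(0,140,70),(8,255,255),(300,235,332,268),(300,232,335,262),.045)]:
    a,sa=blob(T,lo,hi,bt);b,sb=blob(S,lo,hi,bs)
    print(nm,a,sa,b,sb,tri(a,b),onz("top",*a,z),onz("side",*b,z))
print("bowl",tri((420,276),(366,176)),onz("top",420,276,.078),onz("side",366,176,.078))
for p in((315,221),(334,227),(325,263),(303,258)):print("tim",onz("top",*p,.036))
E
```

```text
blue [252.40715884 295.77404922] [ 11   9  24  24 447] [358.49836066 289.2852459 ] [ 10   7  29  26 610] (array([0.49893517, 0.14552883, 0.10703264]), np.float64(4.151277140050479e-05)) [0.49904054 0.14481414 0.113     ] [0.49836425 0.15084348 0.113     ]
red [315.59482759 249.59482759] [ 10   9  12  12 116] [315.88188976 246.08661417] [ 10   9  13  12 127] (array([0.61091697, 0.00405266, 0.05579151]), np.float64(0.00044803895481540344)) [0.61206582 0.00396712 0.045     ] [ 0.6130172  -0.00676371  0.045     ]
bowl (array([ 0.55069137, -0.24651622,  0.06307361]), np.float64(0.0034474561634580208)) [ 0.5518987  -0.24284969  0.078     ] [ 0.5468007  -0.22725505  0.078     ]
tim [0.68348788 0.00673703 0.036     ]
tim [ 0.66960093 -0.04034507  0.036     ]
tim [ 0.58047639 -0.01973705  0.036     ]
tim [0.59162122 0.03420482 0.036     ]
```

Blue lid comes out at about (0.498, 0.143, 0.113), the bowl mouth at (0.551, -0.243, 0.078) and the button at (0.612, 0.004, about 0.05). I'll move at the current height with the gripper shut.

Emit:
{"fn": "step_arm", "kwargs": {"increments": [{"slide": [-0.4, 0.45, 0], "gripper": 1}, {"slide": [-0.8, 0.9, 0], "gripper": 1}, {"slide": [-0.8, 0.9, 0], "gripper": 1}, {"slide": [-0.8, 0.9, 0], "gripper": 1}, {"slide": [-0.8, 0.9, 0], "gripper": 1}, {"slide": [-0.8, 0.9, 0], "gripper": 1}, {"slide": [-0.8, 0.9, 0], "gripper": 1}, {"slide": [-0.8, 0.9, 0], "gripper": 1}, {"slide": [-0.8, 0.9, 0], "gripper": 1}, {"slide": [-0.8, 0.9, 0], "gripper": 1}, {"slide": [-0.8, 0.9, 0], "gripper": 1}, {"slide": [-0.8, 0.9, 0], "gripper": 1}], "grip_force": 10}}

```text
invalid input
```

Emit:
{"fn": "step_arm", "kwargs": {"increments": [{"slide": [-0.4, 0.45, 0], "dr": [0, 0, 0], "gripper": 1}, {"slide": [-0.8, 0.9, 0], "dr": [0, 0, 0], "gripper": 1}, {"slide": [-0.8, 0.9, 0], "dr": [0, 0, 0], "gripper": 1}, {"slide": [-0.8, 0.9, 0], "dr": [0, 0, 0], "gripper": 1}, {"slide": [-0.8, 0.9, 0], "dr": [0, 0, 0], "gripper": 1}, {"slide": [-0.8, 0.9, 0], "dr": [0, 0, 0], "gripper": 1}, {"slide": [-0.8, 0.9, 0], "dr": [0, 0, 0], "gripper": 1}, {"slide": [-0.8, 0.9, 0], "dr": [0, 0, 0], "gripper": 1}, {"slide": [-0.8, 0.9, 0], "dr": [0, 0, 0], "gripper": 1}, {"slide": [-0.8, 0.9, 0], "dr": [0, 0, 0], "gripper": 1}, {"slide": [-0.8, 0.9, 0], "dr": [0, 0, 0], "gripper": 1}, {"slide": [-0.8, 0.9, 0], "dr": [0, 0, 0], "gripper": 1}], "grip_force": 10}}

```text
time_s: 2.2
eef_pos: [0.3149, 0.3909, 0.2325]
orientation: [[0.224, 0.974, -0.001], [0.974, -0.224, 0.001], [0.0, -0.001, -1.0]]
contact_force: [0.4, 0.4, -0.6]
grip_width: 0.0139
```

Emit:
{"fn": "step_arm", "kwargs": {"increments": [{"slide": [-0.8, 0.94, 0], "dr": [0, 0, 0], "gripper": 1}, {"slide": [-0.8, 0.94, 0], "dr": [0, 0, 0], "gripper": 1}, {"slide": [-0.8, 0.94, 0], "dr": [0, 0, 0], "gripper": 1}, {"slide": [-0.8, 0.94, 0], "dr": [0, 0, 0], "gripper": 1}, {"slide": [-0.8, 0.94, 0], "dr": [0, 0, 0], "gripper": 1}, {"slide": [-0.8, 0.94, 0], "dr": [0, 0, 0], "gripper": 1}, {"slide": [-0.8, 0.94, 0], "dr": [0, 0, 0], "gripper": 1}, {"slide": [-0.8, 0.94, 0], "dr": [0, 0, 0], "gripper": 1}, {"slide": [-0.8, 0.94, 0], "dr": [0, 0, 0], "gripper": 1}, {"slide": [-0.8, 0.94, 0], "dr": [0, 0, 0], "gripper": 1}, {"slide": [-0.8, 0.94, 0], "dr": [0, 0, 0], "gripper": 1}, {"slide": [-0.4, 0.5, 0], "dr": [0, 0, 0], "gripper": 1}]}}

```text
time_s: 3.2
eef_pos: [0.491, 0.1357, 0.2348]
orientation: [[0.235, 0.972, 0.003], [0.972, -0.235, 0.003], [0.004, 0.002, -1.0]]
contact_force: [-0.0, 0.3, 0.1]
grip_width: 0.0006
```

Emit:
{"fn": "step_arm", "kwargs": {"increments": [{"slide": [0, 0, 0], "dr": [0, 0, 0], "gripper": 1}, {"slide": [0, 0, 0], "dr": [0, 0, 0], "gripper": 1}]}}

```text
time_s: 3.37
eef_pos: [0.4919, 0.131, 0.235]
orientation: [[0.243, 0.97, 0.004], [0.97, -0.243, 0.002], [0.003, 0.003, -1.0]]
contact_force: [-0.2, 0.5, -0.1]
grip_width: 0.0003
```

Emit:
{"fn": "step_arm", "kwargs": {"increments": [{"slide": [0.6, 0.15, 0.3], "dr": [0, 0, 0], "gripper": 1}, {"slide": [0, 0, 0.6], "dr": [0, 0, 0], "gripper": 1}, {"slide": [0, 0, 0.6], "dr": [0, 0, 0], "gripper": 1}, {"slide": [0, 0, 0.6], "dr": [0, 0, 0], "gripper": 1}, {"slide": [0, 0, 0.6], "dr": [0, 0, 0], "gripper": 1}, {"slide": [0, 0, 0.5], "dr": [0, 0, 0], "gripper": 1}, {"slide": [0, 0, 0.3], "dr": [0, 0, 0], "gripper": 1}, {"slide": [0, 0, 0], "dr": [0, 0, 0], "gripper": 1}]}}

```text
time_s: 4.03
eef_pos: [0.4947, 0.1563, 0.1603]
orientation: [[0.228, 0.974, 0.003], [0.974, -0.228, 0.008], [0.009, 0.001, -1.0]]
contact_force: [-0.6, -0.2, -0.4]
grip_width: 0.0004
```

Run:
```python
from h import *
s=env.sense();print(s["eef_pos"],s["time_s"])
a=env.get_image("top");b=env.get_image("side")
cv2.imwrite("pics/p1.png",np.hstack([cv2.resize(a[220:340,200:330],(390,360)),cv2.resize(b[180:330,300:450],(390,360))])[:,:,::-1])
```

```text
[0.49468751 0.15630926 0.16027232] 4.0333
```

View pics/p1.png

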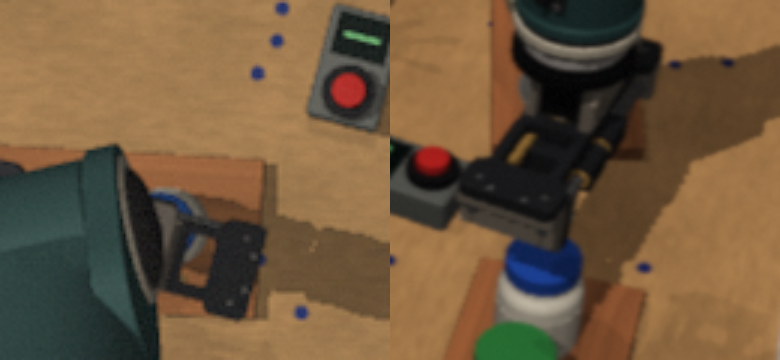

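The side view shows the gripper over the blue lid, but its body hides the fingertips, so I rely on the measured pose. I'll correct 13 mm in y and dwell.

Emit:
{"fn": "step_arm", "kwargs": {"increments": [{"slide": [-0.3, 0.15, 0], "dr": [0, 0, 0], "gripper": 1}, {"slide": [-0.2, 0.1, 0], "dr": [0, 0, 0], "gripper": 1}, {"slide": [0, 0, 0], "dr": [0, 0, 0], "gripper": 1}, {"slide": [0, 0, 0], "dr": [0, 0, 0], "gripper": 1}, {"slide": [0, 0, 0], "dr": [0, 0, 0], "gripper": 1}, {"slide": [0, 0, 0], "dr": [0, 0, 0], "gripper": 1}]}}

```text
time_s: 4.63
eef_pos: [0.5005, 0.1439, 0.1643]
orientation: [[0.231, 0.973, 0.01], [0.973, -0.231, 0.011], [0.013, 0.008, -1.0]]
contact_force: [-0.8, -0.5, -0.3]
grip_width: 0.0
```

Emit:
{"fn": "step_arm", "kwargs": {"increments": [{"slide": [0, 0, 0], "dr": [0, 0, 0], "gripper": 1}, {"slide": [0, 0, 0], "dr": [0, 0, 0], "gripper": 1}, {"slide": [0, 0, 0], "dr": [0, 0, 0], "gripper": 1}, {"slide": [0, 0, 0], "dr": [0, 0, 0], "gripper": 1}, {"slide": [0, 0, 0], "dr": [0, 0, 0], "gripper": 1}, {"slide": [0, 0, 0], "dr": [0, 0, 0], "gripper": 1}, {"slide": [0, 0, 0], "dr": [0, 0, 0], "gripper": 1}, {"slide": [0, 0, 0], "dr": [0, 0, 0], "gripper": 1}, {"slide": [0, 0, 0], "dr": [0, 0, 0], "gripper": 1}, {"slide": [0, 0, 0], "dr": [0, 0, 0], "gripper": 1}, {"slide": [0, 0, 0], "dr": [0, 0, 0], "gripper": 1}, {"slide": [0, 0, 0], "dr": [0, 0, 0], "gripper": 1}]}}

```text
time_s: 5.63
eef_pos: [0.5004, 0.1443, 0.1645]
orientation: [[0.23, 0.973, 0.011], [0.973, -0.23, 0.012], [0.014, 0.008, -1.0]]
contact_force: [0.2, -0.6, -0.3]
grip_width: 0.0005
```

Emit:
{"fn": "step_arm", "kwargs": {"increments": [{"slide": [0, 0, 0.2], "dr": [0, 0, 0], "gripper": 1}, {"slide": [0, 0, 0], "dr": [0, 0, 0], "gripper": 1}, {"slide": [0, 0, 0], "dr": [0, 0, 0], "gripper": 1}, {"slide": [0, 0, 0], "dr": [0, 0, 0], "gripper": 1}, {"slide": [0, 0, 0], "dr": [0, 0, 0], "gripper": 1}, {"slide": [0, 0, 0], "dr": [0, 0, 0], "gripper": 1}, {"slide": [0, 0, 0], "dr": [0, 0, 0], "gripper": 1}, {"slide": [0, 0, 0], "dr": [0, 0, 0], "gripper": 1}, {"slide": [0, 0, 0], "dr": [0, 0, 0], "gripper": 1}, {"slide": [0, 0, 0], "dr": [0, 0, 0], "gripper": 1}, {"slide": [0, 0, 0], "dr": [0, 0, 0], "gripper": 1}, {"slide": [0, 0, 0], "dr": [0, 0, 0], "gripper": 1}]}}

```text
time_s: 6.63
eef_pos: [0.5005, 0.1444, 0.16]
orientation: [[0.23, 0.973, 0.011], [0.973, -0.23, 0.012], [0.014, 0.008, -1.0]]
contact_force: [-0.3, -0.7, 0.2]
grip_width: 0.0004
```

Emit:
{"fn": "step_arm", "kwargs": {"increments": [{"slide": [0, 0, 0], "dr": [0, 0, 0], "gripper": 1}, {"slide": [0, 0, 0], "dr": [0, 0, 0], "gripper": 1}, {"slide": [0, 0, 0], "dr": [0, 0, 0], "gripper": 1}, {"slide": [0, 0, 0], "dr": [0, 0, 0], "gripper": 1}, {"slide": [0, 0, 0], "dr": [0, 0, 0], "gripper": 1}, {"slide": [0, 0, -0.5], "dr": [0, 0, 0], "gripper": 1}, {"slide": [0, 0, -0.8], "dr": [0, 0, 0], "gripper": 1}, {"slide": [0, 0, -0.8], "dr": [0, 0, 0], "gripper": 1}, {"slide": [0, 0, -0.8], "dr": [0, 0, 0], "gripper": 1}, {"slide": [0, 0, -0.4], "dr": [0, 0, 0], "gripper": 1}, {"slide": [0, 0, 0], "dr": [0, 0, 0], "gripper": 1}]}}

```text
time_s: 7.55
eef_pos: [0.4994, 0.1432, 0.2309]
orientation: [[0.231, 0.973, 0.009], [0.973, -0.231, 0.011], [0.013, 0.007, -1.0]]
contact_force: [0.8, -0.6, -0.4]
grip_width: 0.0003
```

Emit:
{"fn": "step_arm", "kwargs": {"increments": [{"slide": [-0.5, 0.2, 0], "dr": [0, 0, 0], "gripper": 1}, {"slide": [-0.9, 0.35, 0], "dr": [0, 0, 0], "gripper": 1}, {"slide": [-0.9, 0.35, 0], "dr": [0, 0, 0], "gripper": 1}, {"slide": [-0.9, 0.35, 0], "dr": [0, 0, 0], "gripper": 1}, {"slide": [-0.9, 0.35, 0], "dr": [0, 0, 0], "gripper": 1}, {"slide": [-0.9, 0.35, 0], "dr": [0, 0, 0], "gripper": 1}, {"slide": [-0.9, 0.35, 0], "dr": [0, 0, 0], "gripper": 1}, {"slide": [-0.9, 0.35, 0], "dr": [0, 0, 0], "gripper": 1}, {"slide": [-0.9, 0.35, 0], "dr": [0, 0, 0], "gripper": 1}, {"slide": [-0.9, 0.35, 0], "dr": [0, 0, 0], "gripper": 1}]}}

```text
time_s: 8.38
eef_pos: [0.5216, -0.0502, 0.2228]
orientation: [[0.224, 0.975, -0.001], [0.975, -0.224, 0.009], [0.009, -0.003, -1.0]]
contact_force: [0.3, 0.2, -0.5]
grip_width: 0.0001
```

Emit:
{"fn": "step_arm", "kwargs": {"increments": [{"slide": [-0.9, 0.35, 0], "dr": [0, 0, 0], "gripper": 1}, {"slide": [-0.9, 0.35, 0], "dr": [0, 0, 0], "gripper": 1}, {"slide": [-0.9, 0.35, 0], "dr": [0, 0, 0], "gripper": 1}, {"slide": [-0.9, 0.35, 0], "dr": [0, 0, 0], "gripper": 1}, {"slide": [-0.9, 0.35, 0], "dr": [0, 0, 0], "gripper": 1}, {"slide": [-0.9, 0.35, 0], "dr": [0, 0, 0], "gripper": 1}, {"slide": [-0.9, 0.35, 0], "dr": [0, 0, 0], "gripper": 1}, {"slide": [-0.9, 0.35, 0], "dr": [0, 0, 0], "gripper": 1}, {"slide": [-0.5, 0.2, 0], "dr": [0, 0, 0], "gripper": 1}, {"slide": [0, 0, 0], "dr": [0, 0, 0], "gripper": 1}, {"slide": [0, 0, 0], "dr": [0, 0, 0], "gripper": 1}]}}

```text
time_s: 9.3
eef_pos: [0.535, -0.2356, 0.211]
orientation: [[0.238, 0.971, -0.019], [0.971, -0.238, 0.006], [0.001, -0.02, -1.0]]
contact_force: [0.2, 0.1, -1.3]
grip_width: 0.0007
```

Emit:
{"fn": "step_arm", "kwargs": {"increments": [{"slide": [-0.1, 0.4, 0], "dr": [0, 0, 0], "gripper": 1}, {"slide": [-0.1, 0.3, 0.3], "dr": [0, 0, 0], "gripper": 1}, {"slide": [0, 0, 0.6], "dr": [0, 0, 0], "gripper": 1}, {"slide": [0, 0, 0.6], "dr": [0, 0, 0], "gripper": 1}, {"slide": [0, 0, 0.6], "dr": [0, 0, 0], "gripper": 1}, {"slide": [0, 0, 0.6], "dr": [0, 0, 0], "gripper": 1}, {"slide": [0, 0, 0.6], "dr": [0, 0, 0], "gripper": 1}, {"slide": [0, 0, 0.4], "dr": [0, 0, 0], "gripper": 1}, {"slide": [0, 0, 0.2], "dr": [0, 0, 0], "gripper": 1}, {"slide": [0, 0, 0], "dr": [0, 0, 0], "gripper": 1}, {"slide": [0, 0, 0], "dr": [0, 0, 0], "gripper": 1}]}}

```text
time_s: 10.22
eef_pos: [0.5458, -0.2349, 0.1204]
orientation: [[0.229, 0.973, -0.026], [0.973, -0.229, 0.011], [0.005, -0.028, -1.0]]
contact_force: [0.3, -0.6, -0.6]
grip_width: 0.0007
```

Run:
```python
from h import *
s=env.sense();print(s["eef_pos"],s["time_s"])
a=env.get_image("top");b=env.get_image("side")
cv2.imwrite("pics/p2.png",np.hstack([cv2.resize(a[210:340,330:500],(390,360)),cv2.resize(b[100:270,290:460],(390,360))])[:,:,::-1])
```

```text
[ 0.54584829 -0.23494445  0.12036871] 10.2167
```

View pics/p2.png

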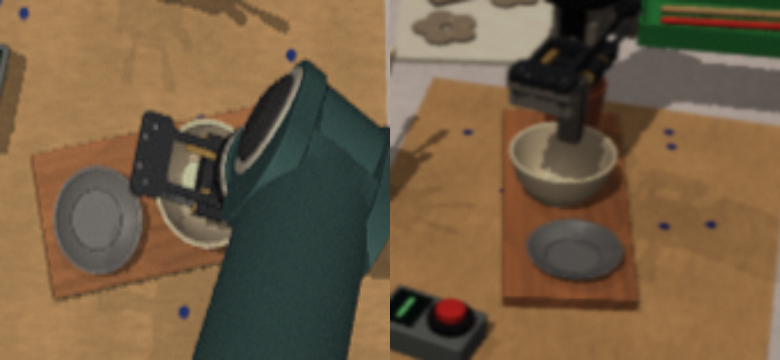

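The side view shows the closed fingertips (crop 570,140) over the middle of the bowl's mouth (563,155), touching nothing. A small correction, then dwell.

Emit:
{"fn": "step_arm", "kwargs": {"increments": [{"slide": [-0.3, 0.25, 0], "dr": [0, 0, 0], "gripper": 1}, {"slide": [0, 0, 0], "dr": [0, 0, 0], "gripper": 1}, {"slide": [0, 0, 0], "dr": [0, 0, 0], "gripper": 1}, {"slide": [0, 0, 0], "dr": [0, 0, 0], "gripper": 1}, {"slide": [0, 0, 0], "dr": [0, 0, 0], "gripper": 1}, {"slide": [0, 0, 0], "dr": [0, 0, 0], "gripper": 1}, {"slide": [0, 0, 0], "dr": [0, 0, 0], "gripper": 1}, {"slide": [0, 0, 0], "dr": [0, 0, 0], "gripper": 1}, {"slide": [0, 0, 0], "dr": [0, 0, 0], "gripper": 1}, {"slide": [0, 0, 0], "dr": [0, 0, 0], "gripper": 1}, {"slide": [0, 0, 0], "dr": [0, 0, 0], "gripper": 1}, {"slide": [0, 0, 0], "dr": [0, 0, 0], "gripper": 1}]}}

```text
time_s: 11.32
eef_pos: [0.5518, -0.2438, 0.1238]
orientation: [[0.229, 0.973, -0.019], [0.973, -0.229, 0.009], [0.005, -0.021, -1.0]]
contact_force: [0.6, 0.7, -0.6]
grip_width: 0.0003
```

Emit:
{"fn": "step_arm", "kwargs": {"increments": [{"slide": [0, 0, 0], "dr": [0, 0, 0], "gripper": 1}, {"slide": [0, 0, 0], "dr": [0, 0, 0], "gripper": 1}, {"slide": [0, 0, 0], "dr": [0, 0, 0], "gripper": 1}, {"slide": [0, 0, 0], "dr": [0, 0, 0], "gripper": 1}, {"slide": [0, 0, 0], "dr": [0, 0, 0], "gripper": 1}, {"slide": [0, 0, 0], "dr": [0, 0, 0], "gripper": 1}, {"slide": [0, 0, 0], "dr": [0, 0, 0], "gripper": 1}, {"slide": [0, 0, 0], "dr": [0, 0, 0], "gripper": 1}, {"slide": [0, 0, 0], "dr": [0, 0, 0], "gripper": 1}, {"slide": [0, 0, 0], "dr": [0, 0, 0], "gripper": 1}, {"slide": [0, 0, 0], "dr": [0, 0, 0], "gripper": 1}, {"slide": [0, 0, 0], "dr": [0, 0, 0], "gripper": 1}]}}

```text
time_s: 12.32
eef_pos: [0.5517, -0.2437, 0.1237]
orientation: [[0.23, 0.973, -0.019], [0.973, -0.229, 0.009], [0.005, -0.021, -1.0]]
contact_force: [-0.3, -1.2, 0.3]
grip_width: 0.0007
```

Emit:
{"fn": "step_arm", "kwargs": {"increments": [{"slide": [0, 0, 0], "dr": [0, 0, 0], "gripper": 1}, {"slide": [0, 0, 0], "dr": [0, 0, 0], "gripper": 1}, {"slide": [0, 0, 0], "dr": [0, 0, 0], "gripper": 1}, {"slide": [0, 0, -0.5], "dr": [0, 0, 0], "gripper": 1}, {"slide": [0, 0, -0.8], "dr": [0, 0, 0], "gripper": 1}, {"slide": [0, 0, -0.8], "dr": [0, 0, 0], "gripper": 1}, {"slide": [0, 0, -0.8], "dr": [0, 0, 0], "gripper": 1}, {"slide": [0, 0, -0.8], "dr": [0, 0, 0], "gripper": 1}, {"slide": [0, 0, -0.6], "dr": [0, 0, 0], "gripper": 1}, {"slide": [0, 0, 0], "dr": [0, 0, 0], "gripper": 1}, {"slide": [0, 0, 0], "dr": [0, 0, 0], "gripper": 1}]}}

```text
time_s: 13.23
eef_pos: [0.5532, -0.2449, 0.2174]
orientation: [[0.23, 0.973, -0.019], [0.973, -0.23, 0.009], [0.004, -0.021, -1.0]]
contact_force: [0.2, 0.0, -0.4]
grip_width: 0.0004
```

Emit:
{"fn": "step_arm", "kwargs": {"increments": [{"slide": [0.6, 0, 0], "dr": [0, 0, 0], "gripper": 1}, {"slide": [0.9, 0, 0], "dr": [0, 0, 0], "gripper": 1}, {"slide": [0.9, 0, 0], "dr": [0, 0, 0], "gripper": 1}, {"slide": [0.9, 0, 0], "dr": [0, 0, 0], "gripper": 1}, {"slide": [0.9, 0, 0], "dr": [0, 0, 0], "gripper": 1}, {"slide": [0.9, 0, 0], "dr": [0, 0, 0], "gripper": 1}, {"slide": [0.9, 0, 0], "dr": [0, 0, 0], "gripper": 1}, {"slide": [0.9, 0, 0], "dr": [0, 0, 0], "gripper": 1}, {"slide": [0.9, 0, 0], "dr": [0, 0, 0], "gripper": 1}, {"slide": [0.9, 0, 0], "dr": [0, 0, 0], "gripper": 1}, {"slide": [0.9, 0, 0], "dr": [0, 0, 0], "gripper": 1}, {"slide": [0.9, 0, 0], "dr": [0, 0, 0], "gripper": 1}]}}

```text
time_s: 14.23
eef_pos: [0.5972, -0.0245, 0.2076]
orientation: [[0.235, 0.971, -0.037], [0.972, -0.234, 0.011], [0.002, -0.039, -0.999]]
contact_force: [1.1, -1.1, 0.2]
grip_width: 0.0009
```

Emit:
{"fn": "step_arm", "kwargs": {"increments": [{"slide": [0.9, 0, 0], "dr": [0, 0, 0], "gripper": 1}, {"slide": [0.5, 0, 0], "dr": [0, 0, 0], "gripper": 1}, {"slide": [0, 0, 0], "dr": [0, 0, 0], "gripper": 1}, {"slide": [0, 0, 0], "dr": [0, 0, 0], "gripper": 1}]}}

```text
time_s: 14.57
eef_pos: [0.6019, 0.013, 0.2035]
orientation: [[0.225, 0.973, -0.045], [0.974, -0.225, 0.013], [0.003, -0.046, -0.999]]
contact_force: [0.4, -0.3, -0.0]
grip_width: 0.0005
```

Emit:
{"fn": "step_arm", "kwargs": {"increments": [{"slide": [-0.15, 0.3, 0], "dr": [-0.3, 0, 0], "gripper": 1}, {"slide": [-0.15, 0.3, 0.3], "dr": [-0.2, 0, 0], "gripper": 1}, {"slide": [0, 0, 0.7], "dr": [0, 0, 0], "gripper": 1}, {"slide": [0, 0, 0.7], "dr": [0, 0, 0], "gripper": 1}, {"slide": [0, 0, 0.7], "dr": [0, 0, 0], "gripper": 1}, {"slide": [0, 0, 0.7], "dr": [0, 0, 0], "gripper": 1}, {"slide": [0, 0, 0.7], "dr": [0, 0, 0], "gripper": 1}, {"slide": [0, 0, 0.4], "dr": [0, 0, 0], "gripper": 1}, {"slide": [0, 0, 0], "dr": [0, 0, 0], "gripper": 1}, {"slide": [0, 0, 0], "dr": [0, 0, 0], "gripper": 1}]}}

```text
time_s: 15.4
eef_pos: [0.6095, -0.0091, 0.1151]
orientation: [[0.24, 0.971, -0.002], [0.971, -0.24, -0.003], [-0.004, -0.001, -1.0]]
contact_force: [-0.1, 0.1, -0.5]
grip_width: 0.0007
```

Run:
```python
from h import *
s=env.sense();print(s["eef_pos"],s["time_s"])
a=env.get_image("top");b=env.get_image("side")
cv2.imwrite("pics/p3.png",np.hstack([cv2.resize(a[200:290,270:370],(390,360)),cv2.resize(b[190:290,260:370],(390,360))])[:,:,::-1])
```

```text
[ 0.60948079 -0.00911482  0.11508431] 15.4
```

View pics/p3.png

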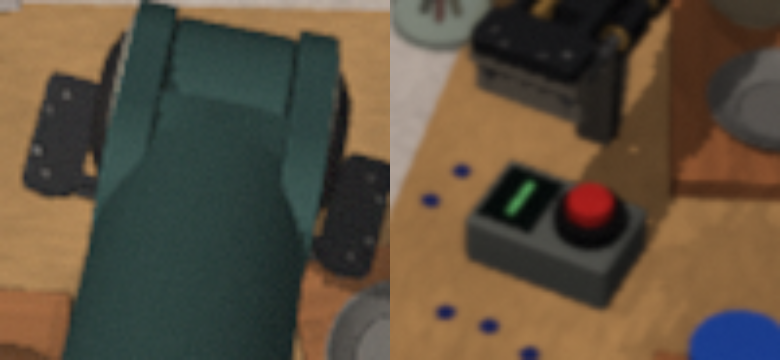

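Emit:
{"fn": "step_arm", "kwargs": {"increments": [{"slide": [0.3, 0, 0.2], "dr": [0, 0, 0], "gripper": 1}, {"slide": [0.2, 0, 0.4], "dr": [0, 0, 0], "gripper": 1}, {"slide": [0, 0, 0.4], "dr": [0, 0, 0], "gripper": 1}, {"slide": [0, 0, 0.3], "dr": [0, 0, 0], "gripper": 1}, {"slide": [0, 0, 0], "dr": [0, 0, 0], "gripper": 1}, {"slide": [0, 0, 0], "dr": [0, 0, 0], "gripper": 1}]}}

```text
time_s: 16.0
eef_pos: [0.6143, 0.0031, 0.0894]
orientation: [[0.238, 0.971, 0.003], [0.971, -0.238, -0.002], [-0.001, 0.004, -1.0]]
contact_force: [0.1, -0.5, 0.2]
grip_width: 0.0007
```

Emit:
{"fn": "step_arm", "kwargs": {"increments": [{"slide": [0, -0.1, 0.2], "dr": [0, 0, 0], "gripper": 1}, {"slide": [0, 0, 0.2], "dr": [0, 0, 0], "gripper": 1}, {"slide": [0, 0, 0.2], "dr": [0, 0, 0], "gripper": 1}, {"slide": [0, 0, 0.1], "dr": [0, 0, 0], "gripper": 1}, {"slide": [0, 0, 0], "dr": [0, 0, 0], "gripper": 1}]}}

```text
time_s: 16.42
eef_pos: [0.6127, 0.0034, 0.0744]
orientation: [[0.238, 0.971, 0.004], [0.971, -0.238, -0.002], [-0.001, 0.005, -1.0]]
contact_force: [-1.3, 0.7, 2.1]
grip_width: 0.0004
```

Emit:
{"fn": "step_arm", "kwargs": {"increments": [{"slide": [0, 0, 0.15], "dr": [0, 0, 0], "gripper": 1}, {"slide": [0, 0, 0], "dr": [0, 0, 0], "gripper": 1}]}}

```text
time_s: 16.58
eef_pos: [0.6128, 0.0034, 0.0717]
orientation: [[0.239, 0.971, 0.004], [0.971, -0.239, -0.001], [-0.0, 0.005, -1.0]]
contact_force: [-0.6, 0.7, 2.7]
grip_width: 0.0006
```

Emit:
{"fn": "step_arm", "kwargs": {"increments": [{"slide": [0, 0, 0.15], "dr": [0, 0, 0], "gripper": 1}, {"slide": [0, 0, 0], "dr": [0, 0, 0], "gripper": 1}]}}

```text
time_s: 16.75
eef_pos: [0.6131, 0.0033, 0.0716]
orientation: [[0.239, 0.971, 0.004], [0.971, -0.239, 0.0], [0.001, 0.004, -1.0]]
contact_force: [-3.0, 0.5, 3.6]
grip_width: 0.0002
```

Emit:
{"fn": "step_arm", "kwargs": {"increments": [{"slide": [0, 0, 0.3], "dr": [0, 0, 0], "gripper": 1}, {"slide": [0, 0, 0.3], "dr": [0, 0, 0], "gripper": 1}]}}

```text
time_s: 16.92
eef_pos: [0.6139, 0.0032, 0.0699]
orientation: [[0.239, 0.971, 0.003], [0.971, -0.239, 0.005], [0.005, 0.002, -1.0]]
contact_force: [-23.5, 0.6, 62.5]
grip_width: 0.0005
```

Emit:
{"fn": "step_arm", "kwargs": {"increments": [{"slide": [0, 0, 0.4], "dr": [0, 0, 0], "gripper": 1}, {"slide": [0, 0, 0.4], "dr": [0, 0, 0], "gripper": 1}]}}

```text
time_s: 17.08
eef_pos: [0.614, 0.0031, 0.0699]
orientation: [[0.239, 0.971, 0.001], [0.971, -0.239, 0.012], [0.012, -0.002, -1.0]]
contact_force: [-24.1, 0.7, 63.4]
grip_width: 0.0005
```

It has reached a hard stop: the TCP travelled about 6 mm from first contact, and the tip at 0.051 matches a button top at 0.056 when out. Now I'll let go and rise.

Emit:
{"fn": "step_arm", "kwargs": {"increments": [{"slide": [0, 0, -0.3], "dr": [0, 0, 0], "gripper": 1}, {"slide": [0, 0, -0.5], "dr": [0, 0, 0], "gripper": 1}, {"slide": [0, 0, -0.8], "dr": [0, 0, 0], "gripper": 1}, {"slide": [0, 0, -0.8], "dr": [0, 0, 0], "gripper": 1}, {"slide": [0, 0, -0.8], "dr": [0, 0, 0], "gripper": 1}, {"slide": [0, 0, -0.8], "dr": [0, 0, 0], "gripper": 1}, {"slide": [0, 0, -0.8], "dr": [0, 0, 0], "gripper": 1}, {"slide": [0, 0, -0.5], "dr": [0, 0, 0], "gripper": 1}, {"slide": [0, 0, 0], "dr": [0, 0, 0], "gripper": 1}, {"slide": [0, 0, 0], "dr": [0, 0, 0], "gripper": 1}, {"slide": [0, 0, 0], "dr": [0, 0, 0], "gripper": 1}]}}

```text
time_s: 18.0
eef_pos: [0.6141, 0.0004, 0.1851]
orientation: [[0.241, 0.971, 0.006], [0.97, -0.241, 0.013], [0.014, 0.002, -1.0]]
contact_force: [0.6, -0.5, -0.4]
grip_width: 0.0003
```

Run:
```python
from h import *
s=env.sense();print(s["eef_pos"],s["time_s"],s["contact_force"])
b=env.get_image("side");cv2.imwrite("pics/p4.png",b[:,:,::-1])
S=cv2.imread("pics/side0.png")[:,:,::-1].copy()
for lo,hi,bs in[((105,120,60),(130,255,255),(335,270,385,310)),((0,140,70),(8,255,255),(300,232,335,262))]:
    print(blob(S,lo,hi,bs),blob(b,lo,hi,bs))
```

```text
[6.14063878e-01 3.90494573e-04 1.85123859e-01] 18.0 [ 0.56647795 -0.47090813 -0.39268999]
(array([358.49836066, 289.2852459 ]), array([ 10,   7,  29,  26, 610], dtype=int32)) (array([358.59837398, 289.33333333]), array([ 10,   7,  29,  26, 615], dtype=int32))
(array([315.88188976, 246.08661417]), array([ 10,   9,  13,  12, 127], dtype=int32)) (array([315.875    , 246.1796875]), array([ 10,   9,  13,  12, 128], dtype=int32))
```

View pics/p4.png

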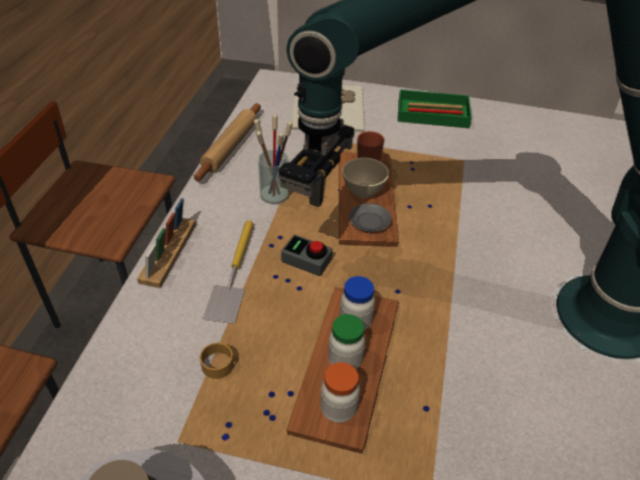

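The picture shows everything where it was, with the button out again at (316,246), the blue lid at (358,289), and the gripper clear. I'm handing in.

```bash
python3 -c "
from plant import env
print(env.finish_job())"
```

```text
the job is handed in; nothing more can be done
None
```

I pointed at the blue lid and then at the mouth of the cream bowl, pressed the red button until it stopped, and let go. The job was handed in at about 18 s of the 61 s allowed; no verdict is reported.

- **Blue lid:** the tool point was about 47–51 mm above the middle of the lid, within about 3 mm sideways by my measurement, for over 2 s.
- **Cream bowl:** the tool point was about 46 mm above the middle of the mouth for over 2 s.
- **Button:** it stopped hard after about 6 mm of travel, with a wrist force of about 63 N vertically and 24 N sideways. That is well over the roughly 4 N it needs, but under the 120 N limit.
- **Last checks:** in the side camera the button and the blue lid are within 0.1 pixel of where they began. The other things look unmoved by eye. The wrist force is back to about zero and the gripper is clear of everything.

**Disagreements:** the top and side cameras differed by 6 to 16 mm sideways on the lid, button and bowl, so I went mainly by the top camera. The arm hid the fingertips in the top pictures. The side pictures confirmed the bowl position, but over the lid the gripper hid the fingertips there too, so that one rests on the measured arm pose.

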